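# Load the sharpening stone into its holder

### The arm

A 7-joint arm with a two-finger parallel gripper is mounted at the origin on a cart in front of the work surface, level with it; the furniture and walls round the work are solid. World frame = base frame: x ahead of the robot, y to its left, z up, the work surface at z = 0. Lengths are in m, angles in degrees, forces in N, time in s.
With the tool pointing down it reaches from about 0.425 to 0.875 m from the base axis. Payload 4.7 kg.
Tool frame: the origin (TCP) lies between the finger pads; the fingertips stand 17 mm ahead of it and the grasp point (between the pads) lies 2 mm behind it; z points along the fingers, y is the line along which they close (so a half turn about z gives the same grasp; the last joint's range is limited). The gripper opens to 87 mm and grips with 3 to 60 N. Pads are 19 mm wide; open, the fingers measure 117 mm over their backs; the gripper's body (75 mm by 190 mm) begins 51 mm behind the grasp point.
Start: joints at [66.984, 18.392, -4.016, 83.108, 1.295, 78.541, -3.26], TCP at [0.263, -0.595, 0.202] pointing down, gripper open.
Joint ranges: [-163.93, 163.93], [-17.29, 119.83], [-79.2, 71.16], [3.27, 140.29], [-89.18, 269.18], [5.43, 117.66], [-154.24, 154.24]. Speed limits (degrees/s): [147.25, 147.25, 180, 180, 180, 180, 180].

### API

Orientations are given as [roll, pitch, yaw] about the fixed x, y, z axes, in that order (R = Rz(yaw) Ry(pitch) Rx(roll)).
In Python, from cell import env, cams gives the robot as it stands.
- The arm moves only by the shell command python3 -m pendant 'ROWS' [FORCE]. ROWS is JSON, a list of rows, each an object of numbers: "tx", "ty", "tz": the shift along the tool's x, y, z each as a share of 0.05 m, from -1 to 1; "spin": the turn about the tool's z as a share of 4 degrees, from -1 to 1; "claw": the closure, from 0 (fully open) to 1 (shut). A call has 1 to 10 rows; each row shifts and turns the commanded pose from where the row before left it, along the tool's axes as they then stand; what a row does not reach is not made up. A row lasts 1/8 s, in which the tool goes at most 62.5 mm and 10.7 degrees, less where a joint would pass 70% of its speed; a pose out of reach is approached as far as the arm can. A call with a number of a shift or a turn outside -1 to 1 is refused whole. A call with a gripper value outside its range is refused whole. The fingers move at their own pace and stop on an object; FORCE is the grip in N (left out, the last holds). Time passes only in rows, so rows that do not move let the fingers close. It gives the time, the measured TCP pose, the force, the opening and the grip force at its end, in the units of the state.
- env.get_obs(): the state, without advancing time (a new reading comes with each control period).
- cams.read_camera(name): name is "side" or "top" or "wrist"; returns the picture (480x640x3 uint8, red, green, blue); there is no depth.
- cams.camera_info(name): a dict with "fx", "fy", "cx", "cy" (pixels), "rvec" (rotation vector, rad) and "tvec" (3), from world to camera coordinates, as OpenCV has them. Camera axes: x right, y down, z forward; pixel columns grow to the right and rows downward; lengths in m; the calibration is good to about 2 mm. A picture is of the moment at which its call begins: read the wrist's pose just before it. camera_info takes no time and is no camera call; for the wrist camera it gives the pose at the moment of the call.
- env.sign_off(): hands the job in; it is judged then, once.
The state is a dict: "time_s": time; "qpos": joint angles; "joint_velocities": joint speeds; "effort": joint torques, N m; "tool_pos": TCP position; "tool_rot": TCP orientation; "force": force on the tool from outside, world axes, zero at the start; "wrist_torque": the same for the moment, N m; "grip_width": finger opening in m; "grasp_force": force on a finger pad.
Only numpy, scipy, OpenCV 4.12 (cv2) and the standard library are available. Lean on these libraries where they do the work, as an engineer would, in place of code of your own. Each camera call takes 0.05 s, during which the arm holds its last target. There are 200 camera calls.

### The job

Take the grey sharpening stone out of the drying rack, where it stands on its long edge, and turn it so that it lies flat. Set it flat and lengthways on the holder's loading deck, behind the raised lip, and let go of it; then push it along the deck and over the lip, without lifting it across, so that it drops into the pocket beyond and lies there flat with its far end under the keeper. Leave the wax tin, the plane iron and the sanding block where they are.

Things in the scene. Friction and masses are not known exactly. Their poses are not given: they have to be found in the camera images.
- stone_center (a point): Centre of the grey sharpening stone, a plain dark grey block 45 x 105 x 22 mm, loose, about 0.34 kg. Axes: x across the 45 mm width, y along the 105 mm length, z through the 22 mm thickness. At the start it stands on a long edge in the rack's slot: x axis upright, centre 28.5 mm and top 51 mm above the bench. Either flat face may finish up and either end may lead.
- stone: The same stone; origin at the centre of one flat face, same axes (use stone_center for position). Set down on a long edge on the bench it stands freely; pushed sideways near its top edge it tips over onto its flat face.
- holder: Stone holder, fixed: wooden block 290 x 77 mm with a straight channel 53 mm wide between side rails (12 mm wide, tops 25 mm above the bench; beside the keeper 39 mm). Origin on the bench, mid channel, under the pocket-side edge of the lip; x runs along the channel from deck to pocket (the way to push), y to the left of it, z up. It reaches from x = -160 to 130 mm.
- holder_deck (a point): Point on top of the pale plywood loading deck, mid channel, 85 mm behind the lip's pocket-side edge; holder's axes. The deck is flat from holder x = -160 to -20 mm, its top 20 mm above the bench, open at the rear. The whole channel is waxed and slippery.
- holder_lip (a point): Top of the bare metal lip at its pocket-side edge, mid channel, 24 mm above the bench; holder's axes. The lip ramps up from the deck at holder x = -20 mm to full height at -4 mm, is level to 0, then drops straight. Pushing the stone over takes a few newtons: it rides up, tips nose-down when its middle has passed, and its tail drops once past the edge.
- holder_pocket (a point): Centre of the pocket's floor, 14.5 mm above the bench; holder's axes. Pocket from holder x = 0 to the end stop at 113 mm. A metal keeper plate bridges its far end from x = 91 mm on, underside 39, top 43 mm above the bench, so the stone cannot be lowered in flat from above. Seated, the stone has 8 mm of play along and across; its top is 36.5 mm above the bench, 12.5 mm above the lip.
- rack: Low pale wooden drying rack, fixed to the bench, 130 x 50 mm; origin on the bench under its middle, x along its slot. Slot 26 mm wide, open at the ends, floor 6 mm and cheeks 16 mm above the bench.
- wax: Bystander: round tin of wax, 68 mm across, 26 mm high; origin under its centre.
- iron: Bystander: plane iron in a wooden handle, 40 x 192 x 32 mm; origin under its centre.
- sander: Bystander: rectangular sanding block, 61 x 101 x 36 mm; origin under its centre.
Things that resemble listed ones, but are neither listed nor needed, are in the scene too. What is shaped like the stone but red is not meant.

How it is judged:
By the outcome, as a careful person would: the job done as asked, in the order asked, and still so for the second after the job is handed in, with the robot touching nothing.
It also fails if it takes over 72 s, if anything falls off the work surface, if the arm or the gripper's body presses on something with over 40 N, if the wrist force passes 120 N, or if a joint passes its speed limit or range.

## Working session

There is one attempt and no reset: what is moved stays moved. The work goes in short steps, Python scripts to look and compute and a shell command to move; the robot and the scene stay as the last step left them, time stands still between calls to the robot, and variables do not carry over. Pictures are saved under pics/ and viewed, at most 10 in all, crops included, and the job is handed in when it is done.

```bash
mkdir -p pics; ls; python3 - <<'E'
from cell import env,cams
import cv2
for n in ("top","side"):
    im=cams.read_camera(n); cv2.imwrite(f"pics/{n}0.png",im[:,:,::-1]); print(n,cams.camera_info(n))
o=env.get_obs(); print(o)
E
```

```text
pics
top {'fx': 598.4993385946852, 'fy': 598.4993385946852, 'cx': 330.2079649921718, 'cy': 247.5006116543251, 'rvec': array([ 2.1171975 , -2.15050725,  0.20030042]), 'tvec': array([-0.11636519,  0.45914411,  1.62718835])}
side {'fx': 465.12306336445045, 'fy': 465.12306336445045, 'cx': 315.82951914592724, 'cy': 232.97360206579245, 'rvec': array([ 1.7023476 ,  2.14911604, -0.59940866]), 'tvec': array([ 0.21328432, -0.33172783,  1.57871897])}
{'time_s': 0.1, 'qpos': array([66.98420027, 18.43650188, -4.01478994, 83.16751852,  1.29615791,
       78.54046208, -3.26036286]), 'joint_velocities': array([ 0.04107502, -0.10611428,  0.00075386, -0.20426481, -0.00477291,
        0.0722511 ,  0.09214431]), 'effort': array([-1.96323722e-04, -4.92570770e+01, -4.05744324e-01, -3.13399601e+01,
       -6.42351061e-02,  3.95778695e-02,  6.94117557e-05]), 'tool_pos': array([ 0.26227666, -0.59416215,  0.20125511]), 'tool_rot': array([-1.79900810e+02,  6.76229004e-03,  2.38245560e+01]), 'force': array([ 0.00705868,  0.32605195, -0.02523503]), 'wrist_torque': array([ 0.0140983 , -0.02762638, -0.00599373]), 'grasp_force': 0.0, 'grip_width': 0.08696617357353485}
```

View pics/top0.png

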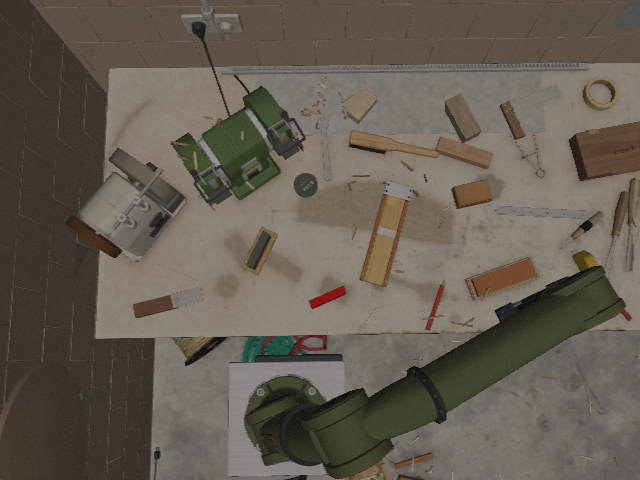

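View pics/side0.png

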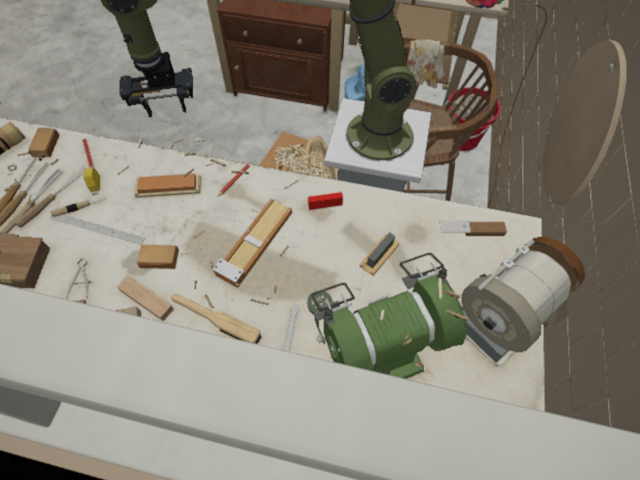

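The top view shows the grey stone in the pale rack at (261,248). Things that could be mistaken for it are the red block (327,297), the tan blocks (472,193) and (464,151), the orange block on a tray (502,278), and the round tin (306,185), which is the wax. I choose (261,248): dark grey, on edge in the slot. The holder has its lip at (386,232), keeper at (398,190) and deck rear at (375,283). The side view agrees: rack (380,250), holder (253,243).

```bash
cat > h.py <<'E'
from cell import env,cams
import numpy as np, cv2
def ray(n,px,info=None):
    c=info or cams.camera_info(n); R=cv2.Rodrigues(c["rvec"])[0]; t=c["tvec"]
    px=np.atleast_2d(px).astype(float)
    d=np.c_[(px[:,0]-c["cx"])/c["fx"],(px[:,1]-c["cy"])/c["fy"],np.ones(len(px))]@R
    return -R.T@t,d
def onz(n,px,z,info=None):
    o,d=ray(n,px,info); s=(z-o[2])/d[:,2]; return (o+s[:,None]*d)[:,:2]
def proj(n,P):
    c=cams.camera_info(n); K=np.array([[c["fx"],0,c["cx"]],[0,c["fy"],c["cy"]],[0,0,1]])
    return cv2.projectPoints(np.atleast_2d(np.array(P,float)),c["rvec"],c["tvec"],K,None)[0][:,0]
def rect(n,mask,z,info=None):
    cs=max(cv2.findContours(mask.astype(np.uint8),0,1)[0],key=cv2.contourArea)
    w=onz(n,cs[:,0],z,info); r=cv2.minAreaRect((w*1000).astype(np.float32))
    b=cv2.boxPoints(r); e=[b[1]-b[0],b[2]-b[1]]; l=max(e,key=np.linalg.norm)
    return np.round(r[0],1),np.round(r[1],1),round(float(np.degrees(np.arctan2(l[1],l[0])))%180,1)
E
python3 - <<'E'
from h import *
im=cams.read_camera("top")
c=im[170:310,230:430]; cv2.imwrite("pics/crop.png",cv2.resize(c[:,:,::-1],None,fx=4,fy=4,interpolation=2))
hsv=cv2.cvtColor(im,cv2.COLOR_RGB2HSV); print(hsv[248,261],hsv[240,262],hsv[262,252],hsv[260,382],hsv[232,386])
m=np.zeros(im.shape[:2]);sl=np.s_[220:280,235:290]
m[sl]=((hsv[...,1]<70)&(hsv[...,2]<105))[sl]
print("stone",rect("top",m,.051))
for nme,px,z in [("lip",(386,232),.024),("wax",(306,185),.026),("red",(327,297),.022)]: print(nme,onz("top",px,z))
E
```

```text
[30 20 63] [30 12 65] [38 15 66] [ 18 117 131] [  0  11 141]
stone (array([451.8,  74.9]), array([ 27.4, 106.1]), 153.9)
lip [[ 0.50259322 -0.28247459]]
wax [[ 0.64291783 -0.05732526]]
red [[ 0.32111082 -0.11254207]]
```

View pics/crop.png

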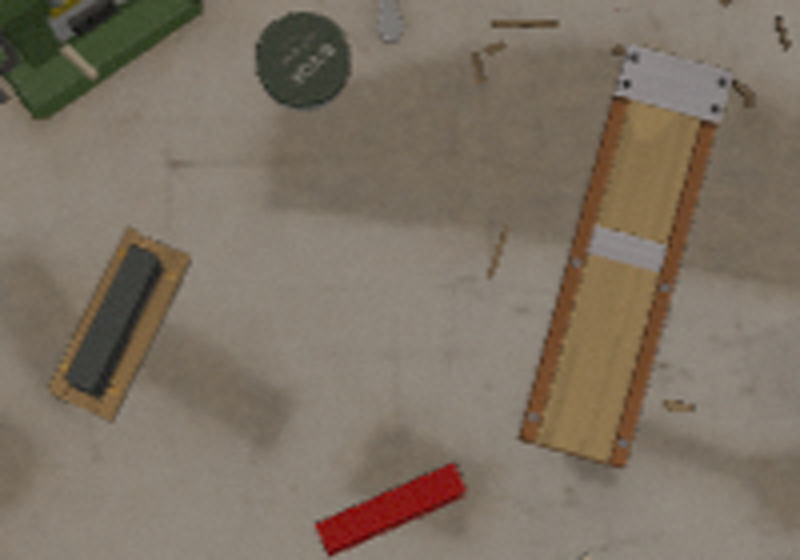

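The crop confirms one dark grey block on edge in the rack, spanning crop (150,250) to (85,390). The holder's outer corners are at crop (521,438) and (624,466), the keeper's at (631,45) and (733,72), and the lip's front edge runs (594,227) to (668,245).

```bash
python3 - <<'E'
from h import *
f=lambda *p: np.array(p)/4+[230,170]
rear=onz("top",f((521,438),(624,466)),.025); kf=onz("top",f((631,45),(733,72)),.043); kr=onz("top",f((613,97),(720,123)),.043); lip=onz("top",f((594,227),(668,245)),.024)
for n,a in zip(("rear","kf","kr","lip"),(rear,kf,kr,lip)): print(n,a.mean(0).round(4),np.linalg.norm(a[0]-a[1]).round(4))
d=kf.mean(0)-rear.mean(0); L=np.linalg.norm(d); u=d/L; print("len",L,"yaw",np.degrees(np.arctan2(u[1],u[0])))
O=rear.mean(0)+u*.160; print("O",O,"from keeper",kf.mean(0)-u*.13,"kr",(kr.mean(0)-u*.091))
print("deck",O-.085*u, "lip x", (lip.mean(0)-O)@u)
# side view cross-check of stone top
im=cams.read_camera("side"); hsv=cv2.cvtColor(im,cv2.COLOR_RGB2HSV)
print("side proj stone",proj("side",[[.452,.075,.051]]),"lip",proj("side",[[*O,.024]]),"deck rear",proj("side",[[*(O-.16*u),.025]]))
m=np.zeros(im.shape[:2]);sl=np.s_[225:275,355:405]
m[sl]=((hsv[...,1]<80)&(hsv[...,2]<90))[sl]; ys,xs=np.nonzero(m); print(xs.min(),xs.max(),ys.min(),ys.max(),xs.mean(),ys.mean())
E
```

```text
rear [ 0.3579 -0.2417] 0.0742
kf [ 0.6354 -0.3261] 0.0748
kr [ 0.5979 -0.3138] 0.0777
lip [ 0.5112 -0.2877] 0.0539
len 0.29010618655071757 yaw -16.928859988281662
O [ 0.51096325 -0.28824633] from keeper [ 0.51106484 -0.28827725] kr [ 0.51082584 -0.28725829]
deck [ 0.42964655 -0.26349568] lip x 7.156368120328775e-05
side proj stone [[381.31651096 244.81360711]] lip [[251.62130662 241.68090036]] deck rear [[281.45409481 201.90382706]]
367 404 238 269 381.8841463414634 256.4268292682927
```

```bash
python3 -m pendant '[{"tx":0.68,"ty":-0.45,"claw":0},{"tx":0.68,"ty":-0.45,"claw":0},{"tx":0.68,"ty":-0.45,"claw":0},{"tx":0.68,"ty":-0.45,"claw":0},{"tx":0.68,"ty":-0.45,"claw":0},{"tx":0.68,"ty":-0.45,"claw":0},{"tx":0.68,"ty":-0.45,"claw":0},{"tx":0.68,"ty":-0.45,"claw":0},{"tx":0.68,"ty":-0.45,"claw":0},{"tx":0.68,"ty":-0.45,"claw":0}]' 20
python3 -m pendant '[{"spin":1,"claw":0},{"spin":1,"claw":0},{"spin":1,"claw":0},{"spin":1,"claw":0},{"spin":1,"claw":0},{"spin":1,"claw":0},{"spin":1,"claw":0},{"spin":1,"claw":0},{"spin":1,"claw":0},{"spin":1,"claw":0}]'
cat >> h.py <<'E'
def go(x,y,z,yaw=None):
    "shares of 50 mm (total) in the tool axes as they stand, total spin shares, to a target pose"
    from scipy.spatial.transform import Rotation as Ro
    o=env.get_obs(); R=Ro.from_euler("xyz",o["tool_rot"],degrees=True)
    s=R.inv().apply(np.array([x,y,z])-o["tool_pos"])/.05
    dy=0 if yaw is None else (-(yaw-o["tool_rot"][2])+180)%360-180
    print("at",o["tool_pos"].round(4),"yaw",o["tool_rot"].round(2),"F",o["force"].round(1),"w",round(o["grip_width"],4),"t",o["time_s"],"-> shares",s.round(2),"spin",round(dy/4,2))
E
python3 -c "
from h import *
go(.452,.075,.2,-26.1)"
```

```text
at [ 0.2624 -0.5943  0.2016] yaw [-179.93    0.     23.82] F [0.5 0.7 0.6] w 0.0867 t 0.2 -> shares [  8.88 -10.71   0.04] spin 12.48invalid input at $[0]: expected keys tx, ty, tz, spin, claw
invalid input at $[0]: expected keys tx, ty, tz, spin, claw
```

```bash
python3 -m pendant '[{"tx":0.68,"ty":-0.45,"tz":0,"spin":0,"claw":0},{"tx":0.68,"ty":-0.45,"tz":0,"spin":0,"claw":0},{"tx":0.68,"ty":-0.45,"tz":0,"spin":0,"claw":0},{"tx":0.68,"ty":-0.45,"tz":0,"spin":0,"claw":0},{"tx":0.68,"ty":-0.45,"tz":0,"spin":0,"claw":0},{"tx":0.68,"ty":-0.45,"tz":0,"spin":0,"claw":0},{"tx":0.68,"ty":-0.45,"tz":0,"spin":0,"claw":0},{"tx":0.68,"ty":-0.45,"tz":0,"spin":0,"claw":0},{"tx":0.68,"ty":-0.45,"tz":0,"spin":0,"claw":0},{"tx":0.68,"ty":-0.45,"tz":0,"spin":0,"claw":0}]' 20
python3 -m pendant '[{"tx":0,"ty":0,"tz":0,"spin":1,"claw":0},{"tx":0,"ty":0,"tz":0,"spin":1,"claw":0},{"tx":0,"ty":0,"tz":0,"spin":1,"claw":0},{"tx":0,"ty":0,"tz":0,"spin":1,"claw":0},{"tx":0,"ty":0,"tz":0,"spin":1,"claw":0},{"tx":0,"ty":0,"tz":0,"spin":1,"claw":0},{"tx":0,"ty":0,"tz":0,"spin":1,"claw":0},{"tx":0,"ty":0,"tz":0,"spin":1,"claw":0},{"tx":0,"ty":0,"tz":0,"spin":1,"claw":0},{"tx":0,"ty":0,"tz":0,"spin":1,"claw":0}]'
python3 -c "
from h import *
go(.452,.075,.2,-26.1)"
```

```text
time_s: 1.45
tool_pos: [0.4832, -0.2503, 0.2022]
tool_rot: [180.0, 0.0, 23.8]
force: [0.8, -0.1, -0.2]
grip_width: 0.0869
grasp_force: 0.0
time_s: 2.7
tool_pos: [0.4825, -0.2514, 0.2021]
tool_rot: [180.0, 0.0, -16.3]
force: [-0.3, 0.4, -0.1]
grip_width: 0.0872
grasp_force: 0.0
at [ 0.4825 -0.2514  0.2021] yaw [ 1.800e+02  2.000e-02 -1.631e+01] F [-0.3  0.4 -0.1] w 0.0872 t 2.7 -> shares [-2.42 -6.09  0.04] spin 2.45
```

```bash
python3 -m pendant '[{"tx":-0.3,"ty":-0.76,"tz":0,"spin":0,"claw":0},{"tx":-0.3,"ty":-0.76,"tz":0,"spin":0,"claw":0},{"tx":-0.3,"ty":-0.76,"tz":0,"spin":0,"claw":0},{"tx":-0.3,"ty":-0.76,"tz":0,"spin":0,"claw":0},{"tx":-0.3,"ty":-0.76,"tz":0,"spin":0,"claw":0},{"tx":-0.3,"ty":-0.76,"tz":0,"spin":0,"claw":0},{"tx":-0.3,"ty":-0.76,"tz":0,"spin":0,"claw":0},{"tx":-0.3,"ty":-0.76,"tz":0,"spin":0,"claw":0},{"tx":0,"ty":0,"tz":0.5,"spin":1,"claw":0},{"tx":0,"ty":0,"tz":0.5,"spin":1,"claw":0}]'
python3 -m pendant '[{"tx":0,"ty":0,"tz":0,"spin":0.45,"claw":0},{"tx":0,"ty":0,"tz":0,"spin":0,"claw":0}]' >/dev/null
python3 - <<'E'
from h import *
info=cams.camera_info("wrist"); im=cams.read_camera("wrist"); cv2.imwrite("pics/w1.png",im[:,:,::-1])
hsv=cv2.cvtColor(im,cv2.COLOR_RGB2HSV)
print("stone px",proj("wrist",[[.452,.075,.051]]))
go(.452,.075,.2,-26.1)
E
```

```text
time_s: 3.95
tool_pos: [0.4522, 0.0745, 0.1519]
tool_rot: [180.0, -0.1, -24.2]
force: [-0.0, 0.6, -0.7]
grip_width: 0.087
grasp_force: 0.0
stone px [[314.21761129 236.00109244]]
at [0.4529 0.0739 0.1533] yaw [-1.7996e+02 -9.0000e-02 -2.5940e+01] F [ 0.1  0.7 -0.3] w 0.0869 t 4.25 -> shares [-0.02 -0.01 -0.93] spin 0.04
```

View pics/w1.png

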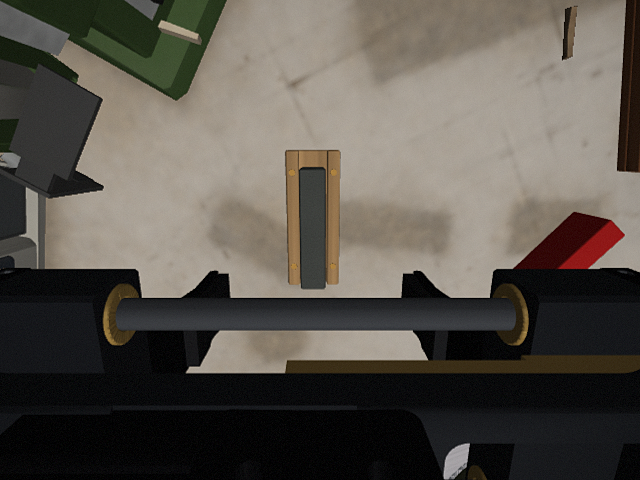

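The wrist view shows the stone, columns 301–325 and rows 168–288, aligned with the tool and clear of the fingers.

```bash
python3 - <<'E'
from h import *
info=cams.camera_info("wrist"); im=cams.read_camera("wrist"); 
hsv=cv2.cvtColor(im,cv2.COLOR_RGB2HSV)
m=np.zeros(im.shape[:2]);sl=np.s_[150:294,288:340]
print(hsv[230,313],hsv[230,294],hsv[280,313],hsv[260,313],hsv[288,313])
m[sl]=(hsv[...,1]<80)[sl]&(hsv[...,2]<100)[sl]
ys,xs=np.nonzero(m);print(xs.min(),xs.max(),ys.min(),ys.max())
print(rect("wrist",m,.051,info)); print(onz("wrist",[(313,168),(313,285),(301,230),(325,230)],.051,info).round(4))
go(.452,.075,.039)
E
```

```text
[50 12 62] [ 16 116 156] [42 20 64] [75  8 66] [70 12 65]
288 325 150 288
(array([456.9,  74.4]), array([ 21.5, 104. ]), 154.5)
[[0.5033 0.0511]
 [0.4125 0.0954]
 [0.4616 0.0828]
 [0.4527 0.0645]]
at [0.453  0.0739 0.1534] yaw [-1.7995e+02 -1.0000e-01 -2.5950e+01] F [-0.1  0.3  0.2] w 0.0872 t 4.3 -> shares [-0.03 -0.01  2.29] spin 0.0
```

```bash
python3 -m pendant '[{"tx":0.05,"ty":0.0,"tz":0.5,"spin":0,"claw":0},{"tx":0,"ty":0,"tz":0.5,"spin":0,"claw":0},{"tx":0,"ty":0,"tz":0.5,"spin":0,"claw":0},{"tx":0,"ty":0,"tz":0.4,"spin":0,"claw":0},{"tx":0,"ty":0,"tz":0.35,"spin":0,"claw":0},{"tx":0,"ty":0,"tz":0,"spin":0,"claw":0},{"tx":0,"ty":0,"tz":0,"spin":0,"claw":1},{"tx":0,"ty":0,"tz":0,"spin":0,"claw":1},{"tx":0,"ty":0,"tz":0,"spin":0,"claw":1},{"tx":0,"ty":0,"tz":0,"spin":0,"claw":1}]' 25
python3 -m pendant '[{"tx":0,"ty":0,"tz":0,"spin":0,"claw":1},{"tx":0,"ty":0,"tz":0,"spin":0,"claw":1},{"tx":0,"ty":0,"tz":0,"spin":0,"claw":1},{"tx":0,"ty":0,"tz":0,"spin":0,"claw":1}]'
```

```text
time_s: 5.55
tool_pos: [0.4546, 0.0728, 0.04]
tool_rot: [-180.0, -0.0, -26.0]
force: [0.1, -0.4, 0.0]
grip_width: 0.0548
grasp_force: 0.0
time_s: 6.05
tool_pos: [0.4543, 0.0728, 0.0397]
tool_rot: [180.0, 0.0, -26.0]
force: [-0.3, 0.4, 0.8]
grip_width: 0.0151
grasp_force: 0.0
```

```bash
python3 - <<'E'
from h import *
go(.456,.074,.039)
t=cams.read_camera("top")[190:310,200:330]; s=cams.read_camera("side")[200:300,320:440]
a=cv2.resize(t,(440,406)); b=cv2.resize(s,(360,300)); c=np.zeros((406,800,3),np.uint8); c[:,:440]=a; c[:300,440:]=b
cv2.imwrite("pics/g1.png",c[:,:,::-1])
E
```

```text
at [0.4543 0.0728 0.0397] yaw [180.     0.   -25.97] F [-0.3  0.4  0.8] w 0.0151 t 6.05 -> shares [ 0.02 -0.04  0.01] spin 0.0
```

View pics/g1.png

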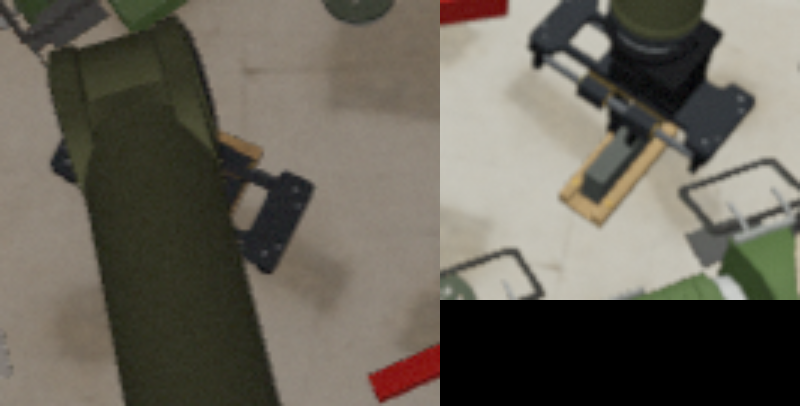

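```bash
python3 -m pendant '[{"tx":0,"ty":0,"tz":0,"spin":0,"claw":1},{"tx":0,"ty":0,"tz":0,"spin":0,"claw":1}]'; python3 - <<'E'
from h import *
u=np.array([np.cos(np.radians(-26)),np.sin(np.radians(-26))]); c=np.array([.456,.074])
for s in (-.0525,0,.0525): print(s,((proj("side",[[*(c+s*u),.051]])-[320,200])*3+[440,0]).round(0))
print(((proj("side",[[.4543,.0728,.0227]])-[320,200])*3+[440,0]).round(0))
E
```

```text
time_s: 6.4
tool_pos: [0.4544, 0.0728, 0.0397]
tool_rot: [180.0, -0.0, -26.0]
force: [0.4, -0.2, 0.3]
grip_width: 0.0005
grasp_force: 0.0
-0.0525 [[654. 100.]]
0 [[622. 138.]]
0.0525 [[589. 177.]]
[[618. 151.]]
```

```bash
python3 - <<'E'
from h import *
w=cams.read_camera("wrist"); s=cams.read_camera("side")[215:285,345:415]
c=np.zeros((500,800,3),np.uint8); c[:300,:400]=cv2.resize(w,(400,300)); c[:400,400:]=cv2.resize(s,(400,400),interpolation=2)
cv2.imwrite("pics/g2.png",c[:,:,::-1]); print(env.get_obs()["grip_width"])
E
```

```text
0.0006332315867722178
```

View pics/g2.png

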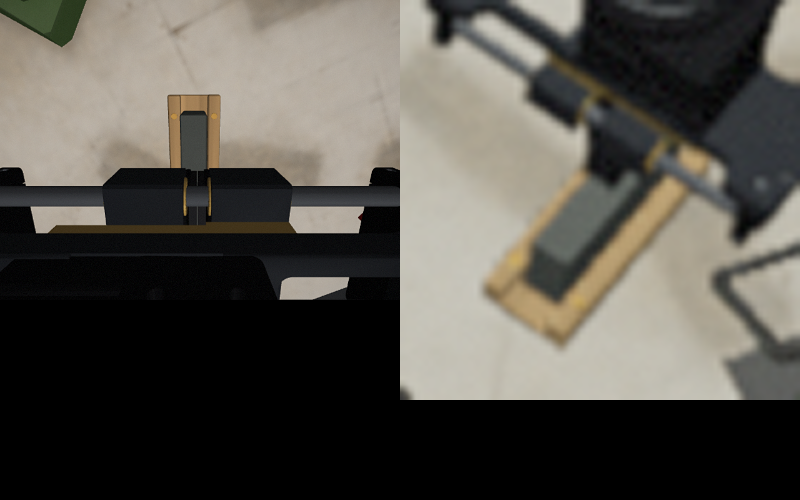

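The picture shows the closed fingers apparently sitting above the stone, which hasn't moved. I'll check the fingertip height using the first side image, where the open fingers showed tips at about (148,113) and (184,110).

```bash
python3 - <<'E'
from h import *
T=np.array([.2623,-.5942,.2013]); y=np.array([.404,-.915,0])
for dz in (.03,.017,0,-.02,-.049):
    print(dz,proj("side",[T+s*.05*y-[0,0,dz] for s in (1,-1)]).round(1).tolist())
im=cv2.imread("pics/side0.png")[60:125,110:205]; cv2.imwrite("pics/s0c.png",cv2.resize(im,None,fx=8,fy=8,interpolation=cv2.INTER_CUBIC))
E
```

```text
0.03 [[154.3, 127.2], [188.6, 122.7]]
0.017 [[152.9, 124.1], [187.6, 119.5]]
0 [[151.2, 119.8], [186.2, 115.2]]
-0.02 [[149.0, 114.7], [184.6, 110.1]]
-0.049 [[145.9, 107.1], [182.1, 102.4]]
```

View pics/s0c.png

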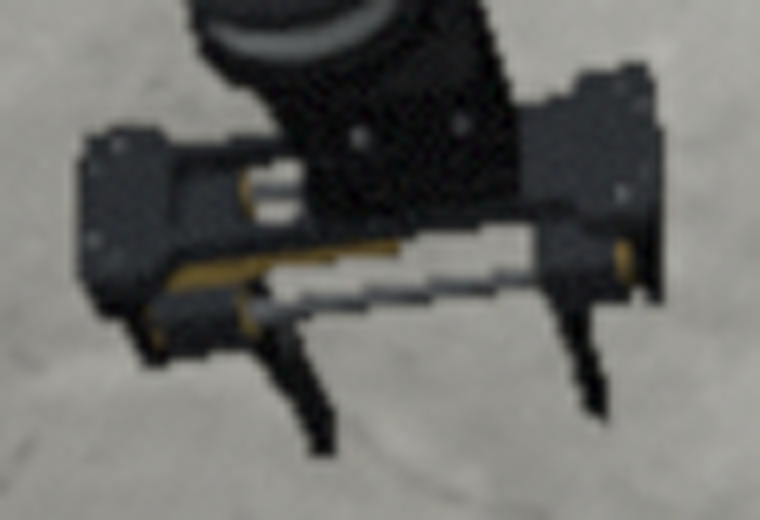

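The tips measure (150.3,116.9) and (185.0,112.5). That puts them about 27 mm higher than the given tool length implies, with x and y correct. The fingers closed just above the stone's top, so I'll calibrate by touching the top (51 mm) gently.

```bash
for i in 1 2 3; do :; done; python3 -m pendant '[{"tx":0,"ty":0,"tz":0.03,"spin":0,"claw":1},{"tx":0,"ty":0,"tz":0,"spin":0,"claw":1}]' | egrep 'pos|^force'
python3 -m pendant '[{"tx":0,"ty":0,"tz":0.03,"spin":0,"claw":1},{"tx":0,"ty":0,"tz":0,"spin":0,"claw":1}]' | egrep 'pos|^force'
```

```text
tool_pos: [0.4542, 0.0728, 0.0381]
force: [0.2, 0.5, -0.0]
tool_pos: [0.4542, 0.0728, 0.0366]
force: [-0.4, -0.2, -0.3]
```

```bash
python3 -m pendant '[{"tx":0,"ty":0,"tz":0.03,"spin":0,"claw":1},{"tx":0,"ty":0,"tz":0,"spin":0,"claw":1}]' | egrep 'pos|^force'
python3 -m pendant '[{"tx":0,"ty":0,"tz":0.03,"spin":0,"claw":1},{"tx":0,"ty":0,"tz":0,"spin":0,"claw":1}]' | egrep 'pos|^force'
python3 -m pendant '[{"tx":0,"ty":0,"tz":0.03,"spin":0,"claw":1},{"tx":0,"ty":0,"tz":0,"spin":0,"claw":1}]' | egrep 'pos|^force'
```

```text
tool_pos: [0.4542, 0.0728, 0.0351]
force: [0.4, 0.6, 0.3]
tool_pos: [0.4542, 0.0728, 0.0336]
force: [0.6, 0.2, -0.7]
tool_pos: [0.4542, 0.0728, 0.0321]
force: [-0.5, 0.7, -0.2]
```

```bash
python3 - <<'E'
from h import *
im=cams.read_camera("side"); v=im.max(2)
print("cols",list(range(366,396,2)))
for r in range(232,264,1): print(r,v[r,366:396:2])
T=np.array([.4542,.0728,.0321])
for dz in (.017,0,-.01,-.02): print(dz,proj("side",T-[0,0,dz]).round(1))
E
```

```text
cols [366, 368, 370, 372, 374, 376, 378, 380, 382, 384, 386, 388, 390, 392, 394]
232 [141  34  47  61  62  63  80  64  35  26  20  22  23  17  15]
233 [137  24  36  54  61  60  72  58  60  28  30  20  25  17  11]
234 [163  64  25  41  55  70  94  28  65  52  35  23  19  23  22]
235 [178 138  45  29  42  85 109  48  59  75  39  32  26  22  26]
236 [176 175 116  33  29  83 106  68  62  69  67  38  28  22  23]
237 [171 180 168  96  30 109  84  70  62  62  70  71  35  30  16]
238 [170 175 182 163  67 142  49  58  59  61  60  77  53  32  28]
239 [167 170 177 187 145 163  40  45  57  61  60  62  70  48  32]
240 [167 168 172 183 180 182  42  35  46  59  61  62  64  68  38]
241 [169 166 170 175 184 187  46  28  35  52  62  62  96  65  75]
242 [170 168 171 172 177 175  41  30  34  37  55  69 107  56 142]
243 [171 170 171 169 172 160  31  24  28  30  43 108  99  72 178]
244 [170 171 171 168 170 138  27  22  27  29  35 109 101  97 182]
245 [170 171 171 169 170 128  24  20  22  30  28  82  85 106 157]
246 [171 171 172 168 175 141  51  23  18  70  34  57  73  90 114]
247 [171 172 170 169 180 135 
[... 476 characters left out ...]
4 186 181 132 163 171]
255 [192 174 110 102 104 107 100  51  60 174 185 166 142 170 174]
256 [189 149 105 103 105 106  85  46 103 180 183 143 163 171 173]
257 [183 116 102 103 102 101  60  46 151 183 175 128 172 173 174]
258 [182  85  94 106 107  86  49  81 180 182 157 151 174 173 174]
259 [183  77  75 101 105  65  47 141 185 176 142 179 176 174 174]
260 [182  69  61  77  92  50  80 176 184 160 158 187 178 172 174]
261 [160  59  59  59  64  45 119 184 179 136 182 188 181 171 172]
262 [123  57  61  60  50  52 157 183 170 142 191 189 182 171 171]
263 [108  58  61  58  51  96 178 180 151 166 188 188 185 174 170]
0.017 [[378.9 251.5]]
0 [[379.6 248.6]]
-0.01 [[380.  246.9]]
-0.02 [[380.5 245.1]]
```

```bash
python3 - <<'E'
from h import *
from scipy.spatial.transform import Rotation as Ro
o=env.get_obs(); R=Ro.from_euler("xyz",o["tool_rot"],degrees=True); c=cams.camera_info("wrist")
print("fx",c["fx"],"grip",o["grip_width"],o["grasp_force"],o["tool_pos"])
Rc=cv2.Rodrigues(c["rvec"])[0]; C=-Rc.T@c["tvec"]
print("cam in tool frame",R.inv().apply(C-o["tool_pos"]).round(4),"cam axis in tool",R.inv().apply(Rc[2]).round(3))
for z in (.017,-.002,-.01,-.03,-.05,-.07): 
    print(z,"w=.087",[proj("wrist",o["tool_pos"]+R.apply([x,s*.0435,z])).round(0).tolist()[0] for x in (-.0095,.0095) for s in (-1,1)])
E
```

```text
fx 343.51896594989364 grip 0.00029313303735012365 0.0 [0.45427096 0.07278604 0.03213316]
cam in tool frame [ 0.0672  0.0007 -0.1815] cam axis in tool [-0.25  -0.001  0.968]
0.017 w=.087 [[244.0, 281.0], [385.0, 281.0], [242.0, 252.0], [387.0, 252.0]]
-0.002 w=.087 [[237.0, 294.0], [392.0, 294.0], [235.0, 261.0], [394.0, 261.0]]
-0.01 w=.087 [[234.0, 300.0], [395.0, 300.0], [232.0, 266.0], [397.0, 266.0]]
-0.03 w=.087 [[224.0, 317.0], [404.0, 317.0], [221.0, 280.0], [407.0, 280.0]]
-0.05 w=.087 [[212.0, 338.0], [416.0, 338.0], [209.0, 297.0], [419.0, 297.0]]
-0.07 w=.087 [[196.0, 367.0], [431.0, 367.0], [192.0, 320.0], [436.0, 320.0]]
```

```bash
python3 -m pendant '[{"tx":0,"ty":0,"tz":0.03,"spin":0,"claw":1},{"tx":0,"ty":0,"tz":0,"spin":0,"claw":1}]' | egrep 'pos|^force'
python3 -m pendant '[{"tx":0,"ty":0,"tz":0.03,"spin":0,"claw":1},{"tx":0,"ty":0,"tz":0,"spin":0,"claw":1}]' | egrep 'pos|^force'
```

```text
tool_pos: [0.4546, 0.0728, 0.0312]
force: [-1.9, -0.9, 4.4]
tool_pos: [0.4546, 0.0728, 0.0311]
force: [-6.3, -1.6, 18.4]
```

```bash
python3 -m pendant '[{"tx":0,"ty":0,"tz":0.03,"spin":0,"claw":1},{"tx":0,"ty":0,"tz":0,"spin":0,"claw":1}]' | egrep 'pos|^force'
```

```text
tool_pos: [0.4547, 0.0729, 0.031]
force: [-11.5, -1.4, 31.2]
```

```bash
python3 -m pendant '[{"tx":0,"ty":0,"tz":-0.2,"spin":0,"claw":1},{"tx":0,"ty":0,"tz":-0.2,"spin":0,"claw":0},{"tx":0,"ty":0,"tz":0,"spin":0,"claw":0},{"tx":0,"ty":0,"tz":0,"spin":0,"claw":0},{"tx":0,"ty":0,"tz":0,"spin":0,"claw":0},{"tx":0,"ty":0,"tz":0,"spin":0,"claw":0},{"tx":0,"ty":0,"tz":0,"spin":0,"claw":0},{"tx":0,"ty":0,"tz":0,"spin":0,"claw":0},{"tx":0,"ty":0,"tz":0,"spin":0,"claw":0},{"tx":0,"ty":0,"tz":0,"spin":0,"claw":0}]'; python3 - <<'E'
from h import *
info=cams.camera_info("wrist"); im=cams.read_camera("wrist"); hsv=cv2.cvtColor(im,cv2.COLOR_RGB2HSV)
go(.456,.074,.005)
for r in (180,200,220,240,255): 
    x=np.nonzero((hsv[r,260:370,1]<60)&(hsv[r,260:370,2]<90))[0]+260; print(r,x.min() if len(x) else 0,x.max() if len(x) else 0)
E
```

```text
time_s: 9.8
tool_pos: [0.4544, 0.0728, 0.0478]
tool_rot: [180.0, -0.0, -26.0]
force: [0.2, 1.0, -0.4]
grip_width: 0.0816
grasp_force: 0.0
at [0.4544 0.0728 0.0477] yaw [179.99  -0.   -25.98] F [ 0.1 -0.2  0.4] w 0.0841 t 9.85 -> shares [ 0.02 -0.04  0.85] spin 0.0
180 293 326
200 289 330
220 290 330
240 290 329
255 291 329
```

```bash
python3 -m pendant '[{"tx":0,"ty":-0.03,"tz":0.2,"spin":0,"claw":0},{"tx":0,"ty":0,"tz":0.2,"spin":0,"claw":0},{"tx":0,"ty":0,"tz":0.2,"spin":0,"claw":0},{"tx":0,"ty":0,"tz":0.1,"spin":0,"claw":0},{"tx":0,"ty":0,"tz":0.1,"spin":0,"claw":0},{"tx":0,"ty":0,"tz":0,"spin":0,"claw":0}]'
python3 -m pendant '[{"tx":0,"ty":0,"tz":0,"spin":0,"claw":1},{"tx":0,"ty":0,"tz":0,"spin":0,"claw":1},{"tx":0,"ty":0,"tz":0,"spin":0,"claw":1},{"tx":0,"ty":0,"tz":0,"spin":0,"claw":1},{"tx":0,"ty":0,"tz":0,"spin":0,"claw":1},{"tx":0,"ty":0,"tz":0,"spin":0,"claw":1},{"tx":0,"ty":0,"tz":0,"spin":0,"claw":1},{"tx":0,"ty":0,"tz":0,"spin":0,"claw":1}]' 25
```

```text
time_s: 10.6
tool_pos: [0.4548, 0.0742, 0.0074]
tool_rot: [180.0, 0.0, -26.0]
force: [-0.4, -0.0, -0.1]
grip_width: 0.0873
grasp_force: 0.0
time_s: 11.6
tool_pos: [0.4554, 0.0747, 0.0079]
tool_rot: [-179.9, -0.0, -26.0]
force: [0.5, 1.5, -0.6]
grip_width: 0.0218
grasp_force: 25.0
```

```bash
python3 -m pendant '[{"tx":0,"ty":0,"tz":-0.3,"spin":0,"claw":1},{"tx":0,"ty":0,"tz":-0.45,"spin":0,"claw":1},{"tx":0,"ty":0,"tz":-0.45,"spin":0,"claw":1},{"tx":0.5,"ty":0.62,"tz":0,"spin":0,"claw":1},{"tx":0.5,"ty":0.62,"tz":0,"spin":0,"claw":1},{"tx":0.5,"ty":0.62,"tz":0,"spin":0,"claw":1},{"tx":0.5,"ty":0.62,"tz":0,"spin":0,"claw":1},{"tx":0,"ty":0,"tz":0,"spin":-0.76,"claw":1},{"tx":0,"ty":0,"tz":0.2,"spin":-0.76,"claw":1},{"tx":0,"ty":0,"tz":0.2,"spin":-0.76,"claw":1}]'
python3 -m pendant '[{"tx":0,"ty":0,"tz":0.2,"spin":0,"claw":1},{"tx":0,"ty":0,"tz":0.2,"spin":0,"claw":1},{"tx":0,"ty":0,"tz":0.2,"spin":0,"claw":1},{"tx":0,"ty":0,"tz":0.15,"spin":0,"claw":1},{"tx":0,"ty":0,"tz":0,"spin":0,"claw":1}]'
```

```text
time_s: 12.85
tool_pos: [0.4899, -0.0815, 0.0479]
tool_rot: [180.0, 0.0, -16.8]
force: [-0.6, 0.4, -3.7]
grip_width: 0.0219
grasp_force: 25.0
time_s: 13.48
tool_pos: [0.49, -0.0809, 0.0095]
tool_rot: [180.0, 0.1, -16.9]
force: [0.4, 0.1, -3.7]
grip_width: 0.0217
grasp_force: 25.0
```

```bash
python3 -m pendant '[{"tx":0,"ty":0,"tz":0.08,"spin":0,"claw":1},{"tx":0,"ty":0,"tz":0.04,"spin":0,"claw":1},{"tx":0,"ty":0,"tz":0.02,"spin":0,"claw":1},{"tx":0,"ty":0,"tz":0,"spin":0,"claw":1}]'|egrep 'pos|^force'
python3 -m pendant '[{"tx":0,"ty":0,"tz":0.02,"spin":0,"claw":1},{"tx":0,"ty":0,"tz":0,"spin":0,"claw":1}]'|egrep 'pos|^force'
```

```text
tool_pos: [0.4907, -0.0811, 0.0033]
force: [-0.4, -0.5, -4.7]
tool_pos: [0.4906, -0.0811, 0.0022]
force: [0.5, -0.0, -3.4]
```

```bash
python3 -m pendant '[{"tx":0,"ty":0,"tz":0.02,"spin":0,"claw":1},{"tx":0,"ty":0,"tz":0,"spin":0,"claw":1}]'|egrep 'pos|^force'
python3 -m pendant '[{"tx":0,"ty":0,"tz":0.02,"spin":0,"claw":1},{"tx":0,"ty":0,"tz":0,"spin":0,"claw":1}]'|egrep 'pos|^force'
```

```text
tool_pos: [0.4907, -0.0811, 0.0018]
force: [-2.5, 1.1, 3.3]
tool_pos: [0.4908, -0.0811, 0.0018]
force: [-5.7, 1.0, 12.4]
```

```bash
python3 -m pendant '[{"tx":0,"ty":0,"tz":-0.04,"spin":0,"claw":1},{"tx":0,"ty":0,"tz":0,"spin":0,"claw":0},{"tx":0,"ty":0,"tz":0,"spin":0,"claw":0},{"tx":0,"ty":0,"tz":0,"spin":0,"claw":0},{"tx":0,"ty":0,"tz":0,"spin":0,"claw":0},{"tx":0,"ty":0,"tz":0,"spin":0,"claw":0},{"tx":0,"ty":0,"tz":0,"spin":0,"claw":0},{"tx":0,"ty":0,"tz":0,"spin":0,"claw":0},{"tx":0,"ty":0,"tz":-0.12,"spin":0,"claw":0},{"tx":0,"ty":0,"tz":-0.12,"spin":0,"claw":0}]'
python3 -m pendant '[{"tx":0,"ty":0.2,"tz":0,"spin":0,"claw":0},{"tx":0,"ty":0.2,"tz":0,"spin":0,"claw":0},{"tx":0,"ty":0.15,"tz":0,"spin":0,"claw":0},{"tx":0,"ty":0.15,"tz":0,"spin":0,"claw":0},{"tx":0,"ty":0.15,"tz":0,"spin":0,"claw":0},{"tx":0,"ty":0.15,"tz":0,"spin":0,"claw":0},{"tx":0,"ty":0.1,"tz":0,"spin":0,"claw":0},{"tx":0,"ty":0.1,"tz":0,"spin":0,"claw":0},{"tx":0,"ty":0,"tz":0,"spin":0,"claw":0},{"tx":0,"ty":0,"tz":0,"spin":0,"claw":0}]'
```

```text
time_s: 15.98
tool_pos: [0.4907, -0.0811, 0.0147]
tool_rot: [180.0, -0.0, -16.8]
force: [0.2, 0.1, -0.6]
grip_width: 0.0867
grasp_force: 0.0
time_s: 17.23
tool_pos: [0.4732, -0.1384, 0.0142]
tool_rot: [-180.0, 0.0, -16.8]
force: [-1.1, 0.6, -0.0]
grip_width: 0.0872
grasp_force: 0.0
```

```bash
python3 -m pendant '[{"tx":0,"ty":0,"tz":-0.5,"spin":0,"claw":0},{"tx":0,"ty":0,"tz":-0.5,"spin":0,"claw":0},{"tx":0,"ty":0,"tz":-0.5,"spin":0,"claw":0},{"tx":0,"ty":0,"tz":-0.5,"spin":0,"claw":0},{"tx":0,"ty":0,"tz":-0.5,"spin":0,"claw":0},{"tx":0,"ty":0,"tz":0,"spin":0,"claw":0}]' >/dev/null; python3 - <<'E'
from h import *
info=cams.camera_info("wrist"); im=cams.read_camera("wrist"); cv2.imwrite("pics/w2.png",im[:,:,::-1])
hsv=cv2.cvtColor(im,cv2.COLOR_RGB2HSV); go(.48,-.12,.1)
m=np.zeros(im.shape[:2]);sl=np.s_[120:294,235:400]
m[sl]=((hsv[...,1]<70)&(hsv[...,2]<125))[sl]; ys,xs=np.nonzero(m); print(xs.min(),xs.max(),ys.min(),ys.max())
print(rect("wrist",m,.022,info))
E
```

```text
at [ 0.4737 -0.1385  0.1397] yaw [ 1.7998e+02 -9.0000e-02 -1.6830e+01] F [ 0.2 -0.1 -0.2] w 0.0872 t 18.025 -> shares [ 0.01 -0.39  0.79] spin 0.0
260 363 155 285
(array([ 482.2, -114.8]), array([ 44.9, 104.4]), 163.2)
```

View pics/w2.png

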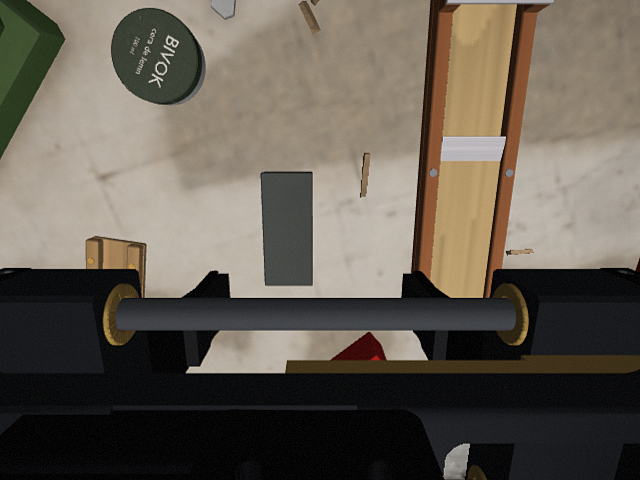

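The wrist view shows the stone lying flat at px (262–313, 172–285), measured 45 × 104 mm with yaw −16.8°, clear of the fingers. The wax and rack are untouched.

```bash
python3 -c "
from h import *
go(.4822,-.1148,-.005,-16.9)"
```

```text
at [ 0.4737 -0.1385  0.1397] yaw [ 1.7998e+02 -9.0000e-02 -1.6830e+01] F [ 0.2 -0.1 -0.2] w 0.0872 t 18.025 -> shares [ 0.02 -0.5   2.89] spin 0.02
```

```bash
python3 -m pendant '[{"tx":0.02,"ty":-0.5,"tz":0.3,"spin":0,"claw":0},{"tx":0,"ty":0,"tz":0.5,"spin":0,"claw":0},{"tx":0,"ty":0,"tz":0.5,"spin":0,"claw":0},{"tx":0,"ty":0,"tz":0.5,"spin":0,"claw":0},{"tx":0,"ty":0,"tz":0.4,"spin":0,"claw":0},{"tx":0,"ty":0,"tz":0.35,"spin":0,"claw":0},{"tx":0,"ty":0,"tz":0.2,"spin":0,"claw":0},{"tx":0,"ty":0,"tz":0.1,"spin":0,"claw":0},{"tx":0,"ty":0,"tz":0,"spin":0,"claw":0}]'
python3 -m pendant '[{"tx":0,"ty":0,"tz":0.05,"spin":0,"claw":0},{"tx":0,"ty":0,"tz":0.05,"spin":0,"claw":0},{"tx":0,"ty":0,"tz":0,"spin":0,"claw":0}]'|egrep 'pos|^force'
```

```text
time_s: 19.15
tool_pos: [0.4815, -0.1149, -0.0033]
tool_rot: [180.0, -0.0, -16.9]
force: [0.6, -0.2, -0.0]
grip_width: 0.0871
grasp_force: 0.0
tool_pos: [0.4814, -0.115, -0.0083]
force: [-0.2, 0.8, 0.7]
```

```bash
python3 -m pendant '[{"tx":0,"ty":0,"tz":0.04,"spin":0,"claw":0},{"tx":0,"ty":0,"tz":0,"spin":0,"claw":0},{"tx":0,"ty":0,"tz":0,"spin":0,"claw":1},{"tx":0,"ty":0,"tz":0,"spin":0,"claw":1},{"tx":0,"ty":0,"tz":0,"spin":0,"claw":1},{"tx":0,"ty":0,"tz":0,"spin":0,"claw":1},{"tx":0,"ty":0,"tz":0,"spin":0,"claw":1},{"tx":0,"ty":0,"tz":0,"spin":0,"claw":1},{"tx":0,"ty":0,"tz":0,"spin":0,"claw":1}]' 30
python3 -m pendant '[{"tx":0,"ty":0,"tz":-0.2,"spin":0,"claw":1},{"tx":0,"ty":0,"tz":-0.4,"spin":0,"claw":1},{"tx":0,"ty":0,"tz":-0.5,"spin":0,"claw":1},{"tx":0,"ty":0,"tz":-0.5,"spin":0,"claw":1},{"tx":0,"ty":0,"tz":0,"spin":0,"claw":1}]'
python3 -c "
from h import *
u=np.array([np.cos(np.radians(-16.93)),np.sin(np.radians(-16.93))]); p=np.array([.511,-.288])-.078*u; print(p)
go(*p,.06,-16.9)"
```

```text
time_s: 20.65
tool_pos: [0.4815, -0.1148, -0.0102]
tool_rot: [-180.0, -0.0, -16.9]
force: [0.3, 0.2, 0.1]
grip_width: 0.0449
grasp_force: 30.0
time_s: 21.28
tool_pos: [0.4828, -0.1154, 0.0715]
tool_rot: [180.0, -0.2, -16.9]
force: [-0.4, -0.3, -3.8]
grip_width: 0.0447
grasp_force: 30.0
[ 0.43638042 -0.26528616]
at [ 0.4828 -0.1154  0.0715] yaw [179.97  -0.23 -16.86] F [-0.4 -0.3 -3.8] w 0.0447 t 21.275 -> shares [-0.02  3.14  0.23] spin 0.01
```

```bash
python3 -m pendant '[{"tx":0,"ty":0.5,"tz":0,"spin":0,"claw":1},{"tx":0,"ty":0.66,"tz":0,"spin":0,"claw":1},{"tx":0,"ty":0.66,"tz":0,"spin":0,"claw":1},{"tx":0,"ty":0.66,"tz":0,"spin":0,"claw":1},{"tx":0,"ty":0.66,"tz":0,"spin":0,"claw":1},{"tx":0,"ty":0,"tz":0,"spin":0,"claw":1},{"tx":0,"ty":0,"tz":0,"spin":0,"claw":1}]'>/dev/null
python3 - <<'E'
from h import *
info=cams.camera_info("wrist"); im=cams.read_camera("wrist"); cv2.imwrite("pics/w3.png",im[:,:,::-1])
go(.4364,-.2653,.03,-16.9)
a=np.radians(-16.93);u=np.array([np.cos(a),np.sin(a)]);n=np.array([-u[1],u[0]]);O=np.array([.511,-.288])
P=lambda x,y,z:[*(O+x*u+y*n),z]
for x,z in ((0,.024),(.045,.0145),(.085,.025)): print(x,proj("wrist",[P(x,.0265,z),P(x,-.0265,z),P(x,.0385,.025),P(x,-.0385,.025)]).round(1).tolist())
hsv=cv2.cvtColor(im,cv2.COLOR_RGB2HSV)
# rail = reddish hue ; outer edges of rails at z=.025
for x in (.03,.06,.08):
    r=int(proj("wrist",[P(x,0,.025)])[0,1]); red=np.nonzero((hsv[r,:,1]>120)&(hsv[r,:,0]<13)&(hsv[r,:,2]>60))[0]
    if len(red): 
        g=onz("wrist",[(red.min(),r),(red.max(),r)],.025,info)-O; print("row",r,red.min(),red.max(),"holder y",(g@n).round(4),"x",(g@u).round(4))
s=hsv[:,320]; print([(r,*s[r]) for r in range(60,300,8)])
E
```

```text
at [ 0.4356 -0.2638  0.0688] yaw [-1.7994e+02  9.0000e-02 -1.6790e+01] F [ 0.6 -0.6 -4.1] w 0.0447 t 22.2 -> shares [0.02 0.02 0.78] spin 0.03
0 [[274.9, 132.6], [359.2, 132.8], [255.5, 132.5], [378.6, 132.8]]
0.045 [[274.7, 57.8], [359.8, 58.0], [252.4, 53.0], [382.3, 53.3]]
0.085 [[270.6, -25.4], [364.6, -25.2], [249.3, -25.4], [385.9, -25.1]]
row 80 255 379 holder y [ 0.0369 -0.0378] x [0.0299 0.03  ]
row 24 253 382 holder y [ 0.0368 -0.0381] x [0.0599 0.06  ]
[(60, np.uint8(19), np.uint8(104), np.uint8(201)), (68, np.uint8(19), np.uint8(103), np.uint8(198)), (76, np.uint8(19), np.uint8(103), np.uint8(200)), (84, np.uint8(19), np.uint8(103), np.uint8(200)), (92, np.uint8(19), np.uint8(106), np.uint8(197)), (100, np.uint8(19), np.uint8(103), np.uint8(200)), (108, np.uint8(19), np.uint8(101), np.uint8(201)), (116, np.uint8(19), np.uint8(100), np.uint8(203)), (124, np.uint8(19), np.uint8(100), np.uint8(206)), (132, np.uint8(143), np.uint8(5), np.uint8(212)), (140, np.uint8(165), np.uint8(2), np.uint8(210)), (148, np.uint8(150), np.uint8(4), np.uint8(205)), (156, np.uint8(150), np.uin
[... 158 characters left out ...]
, np.uint8(200)), (188, np.uint8(90), np.uint8(7), np.uint8(37)), (196, np.uint8(45), np.uint8(12), np.uint8(82)), (204, np.uint8(65), np.uint8(18), np.uint8(87)), (212, np.uint8(48), np.uint8(15), np.uint8(84)), (220, np.uint8(45), np.uint8(12), np.uint8(84)), (228, np.uint8(30), np.uint8(6), np.uint8(79)), (236, np.uint8(53), np.uint8(12), np.uint8(84)), (244, np.uint8(40), np.uint8(19), np.uint8(81)), (252, np.uint8(50), np.uint8(10), np.uint8(80)), (260, np.uint8(60), np.uint8(13), np.uint8(81)), (268, np.uint8(45), np.uint8(12), np.uint8(86)), (276, np.uint8(45), np.uint8(12), np.uint8(82)), (284, np.uint8(40), np.uint8(9), np.uint8(84)), (292, np.uint8(60), np.uint8(15), np.uint8(83))]
```

View pics/w3.png

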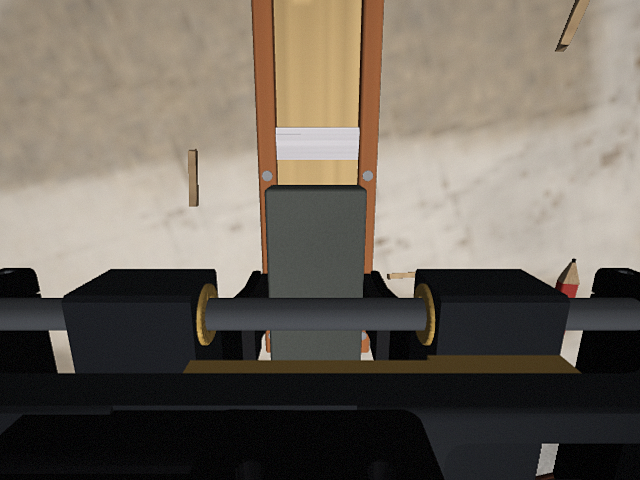

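The stone is held over the deck with its nose at row 186, behind the lip (rows 128–160). It is aligned with the channel to within 1–2 mm. Lowering now.

```bash
python3 -m pendant '[{"tx":0,"ty":0.03,"tz":0.3,"spin":0,"claw":1},{"tx":0,"ty":0,"tz":0.3,"spin":0,"claw":1},{"tx":0,"ty":0,"tz":0.2,"spin":0,"claw":1},{"tx":0,"ty":0,"tz":0.1,"spin":0,"claw":1},{"tx":0,"ty":0,"tz":0.1,"spin":0,"claw":1},{"tx":0,"ty":0,"tz":0.1,"spin":0,"claw":1},{"tx":0,"ty":0,"tz":0.02,"spin":0,"claw":1},{"tx":0,"ty":0,"tz":0,"spin":0,"claw":1}]'|egrep 'pos|^force'
python3 -m pendant '[{"tx":0,"ty":0,"tz":0.02,"spin":0,"claw":1},{"tx":0,"ty":0,"tz":0,"spin":0,"claw":1}]'|egrep 'pos|^force'
```

```text
tool_pos: [0.4356, -0.2667, 0.0139]
force: [0.0, -0.5, -4.1]
tool_pos: [0.4355, -0.2667, 0.0129]
force: [-0.4, -0.4, -3.5]
```

```bash
python3 -m pendant '[{"tx":0,"ty":0,"tz":0.02,"spin":0,"claw":1},{"tx":0,"ty":0,"tz":0,"spin":0,"claw":1}]'|egrep 'pos|^force'
```

```text
tool_pos: [0.4354, -0.2666, 0.0117]
force: [-0.1, 0.4, -3.7]
```

```bash
python3 -m pendant '[{"tx":0,"ty":0,"tz":0.02,"spin":0,"claw":1},{"tx":0,"ty":0,"tz":0,"spin":0,"claw":1}]'|egrep 'pos|^force'
python3 -m pendant '[{"tx":0,"ty":0,"tz":0.02,"spin":0,"claw":1},{"tx":0,"ty":0,"tz":0,"spin":0,"claw":1}]'|egrep 'pos|^force'
```

```text
tool_pos: [0.4354, -0.2665, 0.0107]
force: [-0.5, 0.1, -4.9]
tool_pos: [0.4355, -0.2666, 0.0098]
force: [0.4, -0.4, -4.4]
```

```bash
python3 -m pendant '[{"tx":0,"ty":0,"tz":0.015,"spin":0,"claw":1},{"tx":0,"ty":0,"tz":0,"spin":0,"claw":1}]'|egrep 'pos|^force'
python3 -m pendant '[{"tx":0,"ty":0,"tz":0,"spin":0,"claw":0.3},{"tx":0,"ty":0,"tz":0,"spin":0,"claw":0.3},{"tx":0,"ty":0,"tz":0,"spin":0,"claw":0.3},{"tx":0,"ty":0,"tz":0,"spin":0,"claw":0.3},{"tx":0,"ty":0,"tz":-0.2,"spin":0,"claw":0.3},{"tx":0,"ty":0,"tz":-0.5,"spin":0,"claw":0.3},{"tx":0,"ty":0,"tz":-0.5,"spin":0,"claw":0.3},{"tx":0,"ty":0,"tz":0,"spin":0,"claw":1},{"tx":0,"ty":0,"tz":0,"spin":0,"claw":1}]'
python3 - <<'E'
from h import *
a=np.radians(-16.93);u=np.array([np.cos(a),np.sin(a)]);n=np.array([-u[1],u[0]]);O=np.array([.511,-.288])
info=cams.camera_info("wrist"); im=cams.read_camera("wrist");hsv=cv2.cvtColor(im,cv2.COLOR_RGB2HSV)
m=np.zeros(im.shape[:2]);sl=np.s_[120:268,262:375]
m[sl]=((hsv[...,1]<70)&(hsv[...,2]<125))[sl]; ys,xs=np.nonzero(m); print(xs.min(),xs.max(),ys.min(),ys.max())
g=onz("wrist",[(314,ys.min()),(xs.min(),225),(xs.max(),225)],.042,info)-O; print("nose x",g[0]@u,"sides y",(g@n)[1:])
p=O-.155*u; go(*p,.06,-16.9); p=O-.150*u; go(*p,.0115,-16.9)
E
```

```text
tool_pos: [0.4355, -0.2666, 0.0097]
force: [-3.0, 1.8, 5.8]
time_s: 25.58
tool_pos: [0.4351, -0.2665, 0.0687]
tool_rot: [180.0, 0.0, -16.9]
force: [0.1, 0.3, -0.8]
grip_width: 0.0482
grasp_force: 0.0
272 374 128 267
nose x 0.002011968373889095 sides y [ 0.02490396 -0.03816071]
at [ 0.4348 -0.2663  0.0682] yaw [-1.7999e+02  7.0000e-02 -1.6860e+01] F [ 0.1 -1.   0.2] w 0.0448 t 25.625 -> shares [-1.52 -0.03  0.17] spin 0.01
at [ 0.4348 -0.2663  0.0682] yaw [-1.7999e+02  7.0000e-02 -1.6860e+01] F [ 0.1 -1.   0.2] w 0.0448 t 25.625 -> shares [-1.41 -0.03  1.14] spin 0.01
```

```bash
python3 -m pendant '[{"tx":-0.5,"ty":-0.03,"tz":0,"spin":0,"claw":1},{"tx":-0.55,"ty":0,"tz":0,"spin":0,"claw":1},{"tx":-0.5,"ty":0,"tz":0,"spin":0,"claw":1},{"tx":0,"ty":0,"tz":0,"spin":0,"claw":1},{"tx":0,"ty":0,"tz":0.4,"spin":0,"claw":1},{"tx":0,"ty":0,"tz":0.4,"spin":0,"claw":1},{"tx":0,"ty":0,"tz":0.2,"spin":0,"claw":1},{"tx":0,"ty":0,"tz":0.15,"spin":0,"claw":1},{"tx":0,"ty":0,"tz":0,"spin":0,"claw":1}]'
python3 - <<'E'
from h import *
cat=None
a=np.radians(-16.93);u=np.array([np.cos(a),np.sin(a)]);O=np.array([.511,-.288])
p=O-.157*u; go(*p,.007,-16.93); p=O-.006*u; go(*p,.007)
E
```

```text
time_s: 26.75
tool_pos: [0.3618, -0.2425, 0.0112]
tool_rot: [-180.0, 0.0, -16.8]
force: [-1.5, -0.5, 0.3]
grip_width: 0.0004
grasp_force: 0.0
at [ 0.3618 -0.2425  0.0112] yaw [-1.7998e+02  3.0000e-02 -1.6850e+01] F [-1.5 -0.5  0.3] w 0.0004 t 26.75 -> shares [-0.02  0.    0.08] spin 0.02
at [ 0.3618 -0.2425  0.0112] yaw [-1.7998e+02  3.0000e-02 -1.6850e+01] F [-1.5 -0.5  0.3] w 0.0004 t 26.75 -> shares [3.   0.01 0.08] spin 0.0
```

```bash
python3 -m pendant '[{"tx":0,"ty":0,"tz":0.08,"spin":0,"claw":1},{"tx":0.1,"ty":0,"tz":0,"spin":0,"claw":1},{"tx":0.1,"ty":0,"tz":0,"spin":0,"claw":1},{"tx":0.1,"ty":0,"tz":0,"spin":0,"claw":1},{"tx":0.1,"ty":0,"tz":0,"spin":0,"claw":1},{"tx":0.1,"ty":0,"tz":0,"spin":0,"claw":1}]'|egrep 'pos|^force'
python3 -m pendant '[{"tx":0.1,"ty":0,"tz":0,"spin":0,"claw":1},{"tx":0.1,"ty":0,"tz":0,"spin":0,"claw":1},{"tx":0.1,"ty":0,"tz":0,"spin":0,"claw":1},{"tx":0.1,"ty":0,"tz":0,"spin":0,"claw":1},{"tx":0.1,"ty":0,"tz":0,"spin":0,"claw":1}]'|egrep 'pos|^force'
```

```text
tool_pos: [0.3854, -0.2499, 0.0074]
force: [-2.4, 0.3, 1.3]
tool_pos: [0.4102, -0.2573, 0.0074]
force: [-1.6, 0.5, 0.2]
```

```bash
python3 -m pendant '[{"tx":0.1,"ty":0,"tz":0,"spin":0,"claw":1},{"tx":0.1,"ty":0,"tz":0,"spin":0,"claw":1},{"tx":0.1,"ty":0,"tz":0,"spin":0,"claw":1},{"tx":0.1,"ty":0,"tz":0,"spin":0,"claw":1},{"tx":0.1,"ty":0,"tz":0,"spin":0,"claw":1}]'|egrep 'pos|^force'
python3 -m pendant '[{"tx":0.1,"ty":0,"tz":0,"spin":0,"claw":1},{"tx":0.1,"ty":0,"tz":0,"spin":0,"claw":1},{"tx":0.1,"ty":0,"tz":0,"spin":0,"claw":1},{"tx":0.1,"ty":0,"tz":0,"spin":0,"claw":1},{"tx":0.1,"ty":0,"tz":0,"spin":0,"claw":1}]'|egrep 'pos|^force'
python3 -m pendant '[{"tx":0.1,"ty":0,"tz":0,"spin":0,"claw":1},{"tx":0.1,"ty":0,"tz":0,"spin":0,"claw":1},{"tx":0.1,"ty":0,"tz":0,"spin":0,"claw":1},{"tx":0.1,"ty":0,"tz":0,"spin":0,"claw":1}]'|egrep 'pos|^force'
python3 - <<'E'
from h import *
a=np.radians(-16.93);u=np.array([np.cos(a),np.sin(a)]);O=np.array([.511,-.288])
o=env.get_obs(); print("x",(o["tool_pos"][:2]-O)@u); go(*(O-.006*u),.007)
E
```

```text
tool_pos: [0.4338, -0.2645, 0.0075]
force: [-1.9, 1.3, -1.1]
tool_pos: [0.4576, -0.2718, 0.0076]
force: [-3.5, 1.6, 1.1]
tool_pos: [0.4771, -0.2775, 0.0073]
force: [-1.0, 0.7, -0.4]
x -0.03551511979381685
at [ 0.4771 -0.2775  0.0073] yaw [-1.800e+02 -2.000e-02 -1.685e+01] F [-1.   0.7 -0.4] w 0.0007 t 29.875 -> shares [0.59 0.   0.01] spin 0.0
```

```bash
python3 -m pendant '[{"tx":0.1,"ty":0,"tz":0,"spin":0,"claw":1},{"tx":0.1,"ty":0,"tz":0,"spin":0,"claw":1},{"tx":0.1,"ty":0,"tz":0,"spin":0,"claw":1},{"tx":0.1,"ty":0,"tz":0,"spin":0,"claw":1},{"tx":0,"ty":0,"tz":0,"spin":0,"claw":1}]'|egrep 'pos|^force'
python3 -m pendant '[{"tx":0.08,"ty":0,"tz":0,"spin":0,"claw":1},{"tx":0.08,"ty":0,"tz":0,"spin":0,"claw":1},{"tx":0,"ty":0,"tz":0,"spin":0,"claw":1}]'|egrep 'pos|^force'
python3 - <<'E'
from h import *
a=np.radians(-16.93);u=np.array([np.cos(a),np.sin(a)]);n=np.array([-u[1],u[0]]);O=np.array([.511,-.288])
o=env.get_obs(); print("x",(o["tool_pos"][:2]-O)@u,o["force"].round(1))
P=lambda x,y,z:[*(O+x*u+y*n),z]
print(proj("wrist",[P(.004,0,.0365),P(.091,0,.043),P(0,0,.024)]).round(0).tolist())
im=cams.read_camera("wrist"); v=im.max(2); print([(r,v[r,314]) for r in range(0,290,8)])
E
```

```text
tool_pos: [0.4967, -0.2836, 0.0078]
force: [1.3, -0.2, 0.1]
tool_pos: [0.504, -0.2857, 0.0076]
force: [-0.5, 0.3, -0.8]
x -0.0073927239796362865 [-0.5  0.3 -0.8]
[[315.0, 275.0], [315.0, 70.0], [315.0, 274.0]]
[(0, np.uint8(209)), (8, np.uint8(210)), (16, np.uint8(213)), (24, np.uint8(214)), (32, np.uint8(213)), (40, np.uint8(215)), (48, np.uint8(217)), (56, np.uint8(221)), (64, np.uint8(85)), (72, np.uint8(91)), (80, np.uint8(92)), (88, np.uint8(89)), (96, np.uint8(89)), (104, np.uint8(92)), (112, np.uint8(93)), (120, np.uint8(91)), (128, np.uint8(93)), (136, np.uint8(90)), (144, np.uint8(89)), (152, np.uint8(95)), (160, np.uint8(96)), (168, np.uint8(95)), (176, np.uint8(96)), (184, np.uint8(95)), (192, np.uint8(97)), (200, np.uint8(97)), (208, np.uint8(93)), (216, np.uint8(95)), (224, np.uint8(93)), (232, np.uint8(90)), (240, np.uint8(95)), (248, np.uint8(89)), (256, np.uint8(94)), (264, np.uint8(93)), (272, np.uint8(94)), (280, np.uint8(27)), (288, np.uint8(44))]
```

```bash
python3 -m pendant '[{"tx":0.06,"ty":0,"tz":0,"spin":0,"claw":1},{"tx":0,"ty":0,"tz":0,"spin":0,"claw":1},{"tx":0,"ty":0,"tz":0,"spin":0,"claw":1}]'|egrep 'pos|^force'
python3 -m pendant '[{"tx":-0.3,"ty":0,"tz":0,"spin":0,"claw":1},{"tx":-0.5,"ty":0,"tz":0,"spin":0,"claw":1},{"tx":0,"ty":0,"tz":-0.7,"spin":0,"claw":1},{"tx":0,"ty":0,"tz":-0.9,"spin":0,"claw":1},{"tx":-0.8,"ty":0,"tz":-0.9,"spin":0,"claw":1},{"tx":0,"ty":0,"tz":0,"spin":0,"claw":1},{"tx":0,"ty":0,"tz":0,"spin":0,"claw":1}]'|egrep 'pos|^force'
python3 - <<'E'
from h import *
a=np.radians(-16.93);u=np.array([np.cos(a),np.sin(a)]);n=np.array([-u[1],u[0]]);O=np.array([.511,-.288])
P=lambda x,y,z:[*(O+x*u+y*n),z]
print(proj("wrist",[P(.004,0,.0365),P(.091,0,.043),P(0,0,.024)]).round(0).tolist(),proj("side",[P(.05,0,.0365)]).round(0))
w=cams.read_camera("wrist"); s=cams.read_camera("side")[195:290,205:300]
c=np.zeros((480,800,3),np.uint8); c[:,:400]=w[:480,120:520]; c[:400,400:]=cv2.resize(s,(400,400),interpolation=2)
cv2.imwrite("pics/end.png",c[:,:,::-1])
E
```

```text
tool_pos: [0.5065, -0.2866, 0.0076]
force: [-0.3, 0.1, -0.6]
tool_pos: [0.4291, -0.2633, 0.1323]
force: [-0.2, -0.0, 0.4]
[[315.0, 122.0], [315.0, -12.0], [315.0, 129.0]] [[241. 253.]]
```

View pics/end.png

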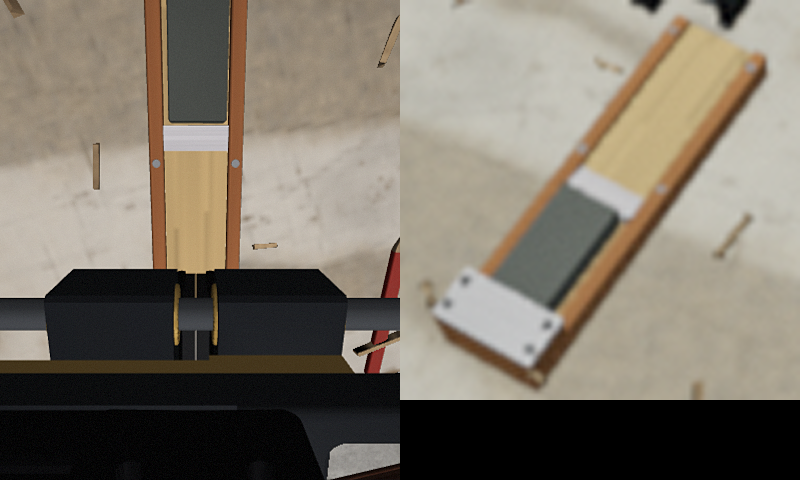

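The stone's tail edge is at row 122, where a seated stone should be. The whole lip is visible behind it, and its far end is under the keeper. The arm is clear of everything.

```bash
python3 -c "
from cell import env
print(env.get_obs()['time_s'],env.sign_off())"
```

```text
the job is handed in; nothing more can be done
32.275 None
```

The job is handed in at 32.3 s: in the last pictures the stone lies flat in the pocket with its far end under the keeper, the wax tin, plane iron and sanding block were not touched, and the arm is clear.

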